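# Weigh drive cartridges by hand and dock them by kind

## Robot

A 6-joint arm with a two-finger parallel gripper is mounted at the origin on the work surface. World frame = base frame: x ahead of the robot, y to its left, z up, the work surface at z = 0. Lengths are in mm, angles in rad, forces in N, time in s.
With the tool pointing down it reaches from about 250 to 775 mm from the base axis. Payload 4 kg.
Tool frame: the origin (TCP) lies between the finger pads; the fingertips stand 8 mm ahead of it and the grasp point (between the pads) lies 11 mm behind it (arm.finger_overhang is the distance from the TCP to the fingertips, in mm); x points along the fingers, z is the direction in which the jaws open and shut, and the axes are right-handed (so a half turn about x gives the same grasp; the last joint's range is limited). The gripper opens to 94 mm and grips with 3 to 60 N. Pads are 16 mm wide; open, the fingers measure 119 mm over their backs; the gripper's body (75 mm by 177 mm) begins 78 mm behind the grasp point.
Start: joints at [1.193, 0.087, 1.371, -0, 1.684, -0.103], TCP at [149.254, 529.38, 213.506] pointing down, gripper open.
Joint ranges: [-3.1, 3.1], [-0.76, 2.03], [0.27, 2.55], [-1.08, 4.22], [0.17, 2.65], [-2.57, 2.57]. Speed limits (rad/s): [2.79, 2.79, 3.14, 3.14, 3.14, 3.14].

## Interface

Orientations are given as a rotation vector (axis times angle).
In Python, from cell import arm, read_camera, search_frame, silhouettes, pinpoint gives the robot as it stands. The module is installed in compiled form; this text tells all that it offers. Calls block until the motion is done:
- arm.goto(position, orientation): joint-space move of the TCP to a pose.
- arm.move_linear(position, vel=150, attitude=None, force_limit=None): straight line of the TCP; attitude=None keeps the orientation; vel is the mean speed in mm/s. With force_limit (N) it stops when the force on the tool has changed by that much, and returns True; else False.
- arm.move_joints(angles): joint-space move.
- arm.move_gripper(opening): finger opening in mm; the grip force is fixed at half the most; returns when the fingers have stopped.
- arm.sleep(seconds).
- arm.ik(position, orientation): joint angles nearest the present ones, or None.
- read_camera(name): name is "scene" or "side" or "wrist"; returns a dict with "pixels" (420x560x3 uint8, blue, green, red), "fx", "fy", "cx", "cy" (pixels), "R" (3x3) and "t" (3): a world point X has camera coordinates R X + t; the wrist camera has in their place "tool_from_camera" (4x4, takes a point from camera to tool coordinates, whose origin is the TCP and whose axes are the tool frame's). Camera axes: x right, y down, z forward; pixel columns grow to the right and rows downward; lengths in mm; the calibration is good to about 2 mm. A picture is of the moment at which its call begins: read the wrist's pose just before it. There is no depth.
A pose or a line that the arm cannot do raises arm.PlanningError and nothing moves.
- arm.hand_in(): hands the job in, once; it reports no verdict.
Trained networks look in the newest picture that a camera, given by its name, has taken for a name from the list of things; names that differ only in an ending like _2 or _b are one class to them, and where a whole thing is asked for, a point or a joint stands for the part that bears it (a point fixed in the world has none). Each returns a list of dicts, best first, with "p" (0 to 1); they miss things now and then, are a little off and sometimes report something else, mostly with a low value. They report only what shows in the picture. A call takes as long as a camera call. They do not tell look-alikes from the thing itself.
- search_frame(query, camera): "position" ([x, y, z] in mm, in world coordinates, good to about 4 mm: the middle of the surface that is visible of it).
- silhouettes(query, camera): "region" (420x560 bool, what is visible of it).
- pinpoint(query, camera): "position" ([x, y, z] in mm, in world coordinates, good to about 4 mm: a listed point, or the origin of a listed thing).
Readings, each from a call of its own:
- arm.read_time(): time.
- arm.read_joint_positions(): joint angles.
- arm.read_qd(): joint speeds.
- arm.read_effort(): joint torques, N m.
- arm.read_eef_pos(): TCP position.
- arm.read_tool_rot(): TCP orientation.
- arm.read_contact_force(): force on the tool from outside, world axes, zero at the start.
- arm.read_wrist_torque(): the same for the moment, N m.
- arm.read_opening(): finger opening in mm.
Only numpy, scipy, OpenCV 4.12 (cv2) and the standard library are available. Lean on these libraries where they do the work, as an engineer would, in place of code of your own. Each camera call takes 0.05 s, during which the arm holds its last target. There are 200 camera calls.

## Task

The three aluminium drive cartridges look alike, but one is empty (lightest), one holds a solid-state drive and one a hard disk (heaviest): tell them apart by their weight. Press each one, upright, fully home in its own dock without ramming it: the empty one in the dock with no button, the solid-state one in the dock with one button, the hard disk in the dock with two buttons. Do not tip a cartridge over, leave the other things on the desk where they are, and let go of everything.

Things in the scene. Friction and masses are not known exactly. Their poses are not given: they have to be found in the camera images.
- cartridge_a: aluminium drive cartridge standing on its long edge: 120 mm long (x), 26 thick (y), 76 tall (z); origin at the centre of its underside, mass central. All look the same, any can be any kind: 0.16 kg if empty, 0.27 to 0.30 with solid-state drive, 0.43 to 0.51 with hard disk. Grip its flat sides; 58 mm above the underside keeps 19 mm fingertips clear of the dock
- cartridge_b: aluminium drive cartridge standing on its long edge: 120 mm long (x), 26 thick (y), 76 tall (z); origin at the centre of its underside, mass central. All look the same, any can be any kind: 0.16 kg if empty, 0.27 to 0.30 with solid-state drive, 0.43 to 0.51 with hard disk. Grip its flat sides; 58 mm above the underside keeps 19 mm fingertips clear of the dock
- cartridge_c: aluminium drive cartridge standing on its long edge: 120 mm long (x), 26 thick (y), 76 tall (z); origin at the centre of its underside, mass central. All look the same, any can be any kind: 0.16 kg if empty, 0.27 to 0.30 with solid-state drive, 0.43 to 0.51 with hard disk. Grip its flat sides; 58 mm above the underside keeps 19 mm fingertips clear of the dock
- dock_plain: white fixed dock for the empty cartridge: no button on the step at its +x end; docks stand in any order. 190 x 60 mm; origin on the desk under the bay's middle. Bay: upright slot open at the top, 126 (x) x 29 mm (y) inside; steep lips, from 34 to 46 mm above the desk, slope out 5 mm all round. Cartridge goes in upright, length along the dock's x, either way round
- dock_plain_seat (a point): point on the bay's centre line 12 mm above the desk: where the centre of a cartridge's underside is when fully home; axes as the dock's
- dock_plain_shoe (a joint): black connector shoe in the bay, m: 0 = up (top 24 mm above the desk), 0.012 = home on a hard stop (12 mm); starts at 0 to 0.003. Drags at about 8 N and stays where left, own weight does not move it: press till the push rises clearly above 8 N at the stop. Its face springs, 5 N/mm, so it gives 2 to 3 mm more. Over 35 N between cartridge and dock damages it
- dock_one: white fixed dock for the solid-state drive: one 20 mm black button on the step at its +x end; docks stand in any order. 190 x 60 mm; origin on the desk under the bay's middle. Bay: upright slot open at the top, 126 (x) x 29 mm (y) inside; steep lips, from 34 to 46 mm above the desk, slope out 5 mm all round. Cartridge goes in upright, length along the dock's x, either way round
- dock_one_seat (a point): point on the bay's centre line 12 mm above the desk: where the centre of a cartridge's underside is when fully home; axes as the dock's
- dock_one_shoe (a joint): black connector shoe in the bay, m: 0 = up (top 24 mm above the desk), 0.012 = home on a hard stop (12 mm); starts at 0 to 0.003. Drags at about 8 N and stays where left, own weight does not move it: press till the push rises clearly above 8 N at the stop. Its face springs, 5 N/mm, so it gives 2 to 3 mm more. Over 35 N between cartridge and dock damages it
- dock_two: white fixed dock for the hard disk: two 20 mm black buttons on the step at its +x end; docks stand in any order. 190 x 60 mm; origin on the desk under the bay's middle. Bay: upright slot open at the top, 126 (x) x 29 mm (y) inside; steep lips, from 34 to 46 mm above the desk, slope out 5 mm all round. Cartridge goes in upright, length along the dock's x, either way round
- dock_two_seat (a point): point on the bay's centre line 12 mm above the desk: where the centre of a cartridge's underside is when fully home; axes as the dock's
- dock_two_shoe (a joint): black connector shoe in the bay, m: 0 = up (top 24 mm above the desk), 0.012 = home on a hard stop (12 mm); starts at 0 to 0.003. Drags at about 8 N and stays where left, own weight does not move it: press till the push rises clearly above 8 N at the stop. Its face springs, 5 N/mm, so it gives 2 to 3 mm more. Over 35 N between cartridge and dock damages it
- mug: white mug, 76 mm across, 85 mm tall, handle at its +y; bystander; origin at the centre of its underside
- screwdriver: screwdriver lying on the desk; bystander; origin at its middle, underside, shaft towards its +x
- bare_drive: bare steel drive lying flat, 100 x 70 x 9 mm; bystander; origin at the centre of its underside
- screw_tray: blue open two-part screw tray, 70 x 110 x 25 mm; bystander; origin at the centre of its underside
There are look-alikes about, which are no part of the job. Leave any turquoise or yellow look-alike of the cartridge_a alone. Leave any yellow look-alike of the cartridge_b alone.

How it is judged (in metres and radians):
At the end, for the whole second after the job is handed in: Each cartridge stands at rest, upright (0.08 rad), underside within 3 mm of seat height and 5 mm of the bay's centre, in the dock of its kind, which bears its weight: no button 1.0 to 2.1 N (empty), one button 2.1 to 3.5 N (solid-state), two buttons over 3.5 N (hard disk) (((horizontal distance between cartridge_a and dock_plain_seat below 0.005 m and z of cartridge_a in the frame of dock_plain_seat below 0.003 m and angle between the x axis of cartridge_a and the x axis of dock_plain_seat, either way round below 0.1 rad and contact force between cartridge_a and dock_plain between 1 and 2.1 N) or (horizontal distance between cartridge_a and dock_one_seat below 0.005 m and z of cartridge_a in the frame of dock_one_seat below 0.003 m and angle between the x axis of cartridge_a and the x axis of dock_one_seat, either way round below 0.1 rad and contact force between cartridge_a and dock_one between 2.1 and 3.5 N) or (horizontal distance between cartridge_a and dock_two_seat below 0.005 m and z of cartridge_a in the frame of dock_two_seat below 0.003 m and angle between the x axis of cartridge_a and the x axis of dock_two_seat, either way round below 0.1 rad and contact force between cartridge_a and dock_two above 3.5 N)) and angle between each of cartridge_a, cartridge_b, cartridge_c's own z axis and vertical below 0.08 rad and linear speed of each of cartridge_a, cartridge_b, cartridge_c below 0.02 m/s and ((horizontal distance between cartridge_b and dock_plain_seat below 0.005 m and z of cartridge_b in the frame of dock_plain_seat below 0.003 m and angle between the x axis of cartridge_b and the x axis of dock_plain_seat, either way round below 0.1 rad and contact force between cartridge_b and dock_plain between 1 and 2.1 N) or (horizontal distance between cartridge_b and dock_one_seat below 0.005 m and z of cartridge_b in the frame of dock_one_seat below 0.003 m and angle between the x axis of cartridge_b and the x axis of dock_one_seat, either way round below 0.1 rad and contact force between cartridge_b and dock_one between 2.1 and 3.5 N) or (horizontal distance between cartridge_b and dock_two_seat below 0.005 m and z of cartridge_b in the frame of dock_two_seat below 0.003 m and angle between the x axis of cartridge_b and the x axis of dock_two_seat, either way round below 0.1 rad and contact force between cartridge_b and dock_two above 3.5 N)) and ((horizontal distance between cartridge_c and dock_plain_seat below 0.005 m and z of cartridge_c in the frame of dock_plain_seat below 0.003 m and angle between the x axis of cartridge_c and the x axis of dock_plain_seat, either way round below 0.1 rad and contact force between cartridge_c and dock_plain between 1 and 2.1 N) or (horizontal distance between cartridge_c and dock_one_seat below 0.005 m and z of cartridge_c in the frame of dock_one_seat below 0.003 m and angle between the x axis of cartridge_c and the x axis of dock_one_seat, either way round below 0.1 rad and contact force between cartridge_c and dock_one between 2.1 and 3.5 N) or (horizontal distance between cartridge_c and dock_two_seat below 0.005 m and z of cartridge_c in the frame of dock_two_seat below 0.003 m and angle between the x axis of cartridge_c and the x axis of dock_two_seat, either way round below 0.1 rad and contact force between cartridge_c and dock_two above 3.5 N))); the robot touches nothing.
It fails at once if a bystander is shifted by more than 15 mm (distance of any of mug, screwdriver, bare_drive, screw_tray from where it was at the start of the episode above 0.015 m).
It fails at once if a cartridge is tipped over (angle between any of cartridge_a, cartridge_b, cartridge_c's own z axis and vertical above 0.6 rad).
It fails at once if a cartridge is rammed against a dock with more than 35 N (contact force between any of cartridge_a, cartridge_b, cartridge_c and dock_plain above 35 N or contact force between any of cartridge_a, cartridge_b, cartridge_c and dock_one above 35 N or contact force between any of cartridge_a, cartridge_b, cartridge_c and dock_two above 35 N).
It also fails if it takes over 72 s, if anything falls off the work surface, if the arm or the gripper's body presses on something with over 40 N, if the wrist force passes 120 N, or if a joint passes its speed limit or range.

## Working session

There is one attempt and no reset: what is moved stays moved. The work goes in short steps, each a Python script; the robot and the scene stay as the last script left them, time stands still between calls to the robot, and variables do not carry over. Pictures are saved under pics/ and viewed, about 8 in all and at most 12, crops included, and the job is handed in when it is done.

```bash
mkdir -p pics
python3 - <<'E'
from cell import *
import cv2,numpy as np
for c in ("scene","side"):
    im=read_camera(c); cv2.imwrite(f"pics/{c}0.png",im["pixels"])
    print(c,(-im["R"].T@im["t"]).round())
    for q in ("cartridge_a","dock_plain","dock_one","dock_two","dock_plain_seat","dock_one_seat","dock_two_seat","mug","screwdriver","bare_drive","screw_tray"):
        for r in pinpoint(q,c): print(q,np.round(r["position"]),round(r["p"],2))
print(arm.read_time(),arm.read_tool_rot(),arm.read_contact_force())
E
```

```text
scene [930. 731. 946.]
cartridge_a [415. 182.  -0.] 0.91
cartridge_a [558.  88.  -2.] 0.89
cartridge_a [571. 212.  -4.] 0.85
cartridge_a [476. 377.  -2.] 0.77
cartridge_a [336. -86.  -0.] 0.72
cartridge_a [317. 305.  -2.] 0.56
dock_plain [ 484. -224.    6.] 0.66
dock_one [ 536. -104.   -1.] 0.93
dock_two [ 540. -330.    1.] 0.84
dock_plain_seat [ 486. -220.   12.] 0.64
dock_one_seat [ 536. -110.   13.] 0.82
dock_two_seat [ 535. -332.   12.] 0.7
mug [710. 236.  -2.] 0.7
screwdriver [503.  -5.   2.] 0.7
bare_drive [740.  26.   1.] 0.64
screw_tray [ 743. -253.   -3.] 0.85
screw_tray [737.  29.  -1.] 0.54
side [300. 615. 579.]
cartridge_a [558.  87.   1.] 0.97
cartridge_a [319. 306.  -1.] 0.95
cartridge_a [411. 180.  -2.] 0.9
cartridge_a [482. 372.  -1.] 0.8
cartridge_a [339. -85.  -6.] 0.77
cartridge_a [566. 209.  -4.] 0.57
cartridge_a [ 483. -221.   -6.] 0.46
cartridge_a [ 538. -106.   11.] 0.33
dock_plain [ 486. -222.   -0.] 0.57
dock_plain [503.  -9.  -2.] 0.22
dock_one [ 536. -104.    1.] 0.66
dock_two [ 540. -328.   -4.] 0.89
dock_plain_seat [ 488. -222.   20.] 0.62
dock_one_seat [ 535. -106.   14.] 0.55
dock_two_seat [ 535. -330.   18.] 0.57
dock_two_seat [481. 372.  -1.] 0.5
mug [710. 238.   3.] 0.55
screwdriver [502.  -7.  -2.] 0.57
bare_drive [738.  28.   1.] 0.85
screw_tray [ 743. -253.   -1.] 0.55
1.2 [-1.00438046  1.3266304   1.00446724] [-0.49617699 -0.69382244  0.07478225]
```

View pics/scene0.png

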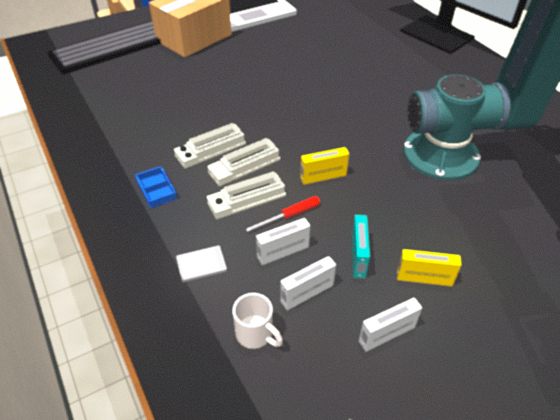

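View pics/side0.png

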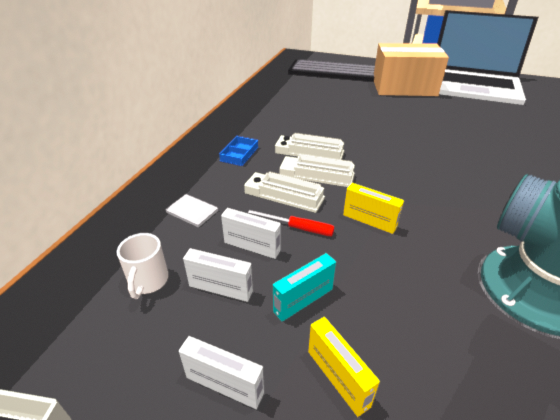

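The three aluminium cartridges sit in the scene image at (283,241), (308,282) and (390,324). The turquoise look-alike is at (362,246), and the yellow ones are at (325,165) and (429,267). The docks are at (245,195) with one button, (245,162) with none and (210,145) with two. Next I'll fit the cartridge yaw from silhouettes and look at the docks from above.

```bash
cat > h.py <<'E'
from cell import *
import cv2,numpy as np
from scipy.optimize import minimize
from scipy.spatial.transform import Rotation as Ro
def rot(yaw):   # tool down, jaws perpendicular to length direction yaw (mod pi)
    best=None
    z=np.array([-np.sin(yaw),np.cos(yaw),0]); x=np.array([0,0,-1.])
    return Ro.from_matrix(np.c_[x,np.cross(z,x),z]).as_rotvec()
def cam(name):
    p,r=np.array(arm.read_eef_pos()),Ro.from_rotvec(arm.read_tool_rot()).as_matrix()
    im=read_camera(name)
    if name=="wrist":
        T=np.eye(4);T[:3,:3]=r;T[:3,3]=p
        M=np.linalg.inv(T@np.array(im["tool_from_camera"])); im["R"],im["t"]=M[:3,:3],M[:3,3]
    return im
def proj(im,X):
    c=np.asarray(X)@im["R"].T+im["t"]
    return np.c_[im["fx"]*c[:,0]/c[:,2]+im["cx"],im["fy"]*c[:,1]/c[:,2]+im["cy"]]
def unproj(im,uv,z):
    d=np.array([(uv[0]-im["cx"])/im["fx"],(uv[1]-im["cy"])/im["fy"],1])@im["R"]
    c=-im["R"].T@im["t"]; return c+d*(z-c[2])/d[2]
def box(x,y,yaw,L=120,W=26,H=76,z0=0):
    c,s=np.cos(yaw),np.sin(yaw)
    return np.array([[x+c*a*L/2-s*b*W/2,y+s*a*L/2+c*b*W/2,z0+h] for a in(-1,1) for b in(-1,1) for h in(0,H)])
def iou(p,obs):
    v=0
    for im,m in obs:
        k=np.zeros(m.shape,np.uint8)
        cv2.fillConvexPoly(k,cv2.convexHull((proj(im,box(*p))*16).astype(np.int32)),1,shift=4)
        v+=(k&m).sum()/(k|m).sum()
    return v/len(obs)
def fit(x,y,obs):
    y0=max(np.linspace(0,np.pi,24,endpoint=False),key=lambda a:iou((x,y,a),obs))
    s=np.array([[0,0,0],[6,0,0],[0,6,0],[0,0,.15]])+[x,y,y0]
    r=minimize(lambda p:-iou(p,obs),s[0],method="Nelder-Mead",options=dict(initial_simplex=s,xatol=.02,fatol=1e-5))
    return r.x,-r.fun
E
python3 - <<'E'
from h import *
C=[(558,88),(569,211),(479,374)]
ims={c:cam(c) for c in("scene","side")}
sil={c:silhouettes("cartridge_a",c) for c in ims}
for P in C:
    obs=[]
    for c,im in ims.items():
        u=proj(im,[[*P,38]])[0].astype(int)
        m=[s["region"] for s in sil[c] if s["region"][u[1],u[0]]]
        if m: obs.append((im,m[0].astype(np.uint8)))
    print(P,len(obs),*fit(*P,obs))
arm.goto([500,-210,400],rot(0)); print(arm.read_time(),arm.read_joint_positions())
im=cam("wrist"); cv2.imwrite("pics/w1.png",im["pixels"])
np.savez("w1.npz",**im)
print(im["fx"],(-im["R"].T@im["t"]).round(1))
for q in ("dock_plain_seat","dock_one_seat","dock_two_seat"):
    for r in pinpoint(q,"wrist"): print(q,np.round(r["position"]),round(r["p"],2))
E
```

```text
(558, 88) 2 [ 5.58107020e+02  8.48150702e+01 -5.33723924e-02] 0.9302765617704494
(569, 211) 2 [5.68237681e+02 2.10005622e+02 4.44014353e-02] 0.9669755774938702
(479, 374) 2 [ 4.77591966e+02  3.75345834e+02 -2.85672882e-02] 0.9544883353827299
4.35 [-5.01027114e-01  1.12093876e-01  9.74152346e-01  2.56051632e-04
  2.05564029e+00 -2.07292484e+00]
290.42724635002725 [ 422.5 -208.8  572.3]
dock_plain_seat [ 482. -223.    8.] 0.67
dock_one_seat [ 533. -104.   12.] 0.88
dock_two_seat [ 536. -328.   14.] 0.85
```

View pics/w1.png

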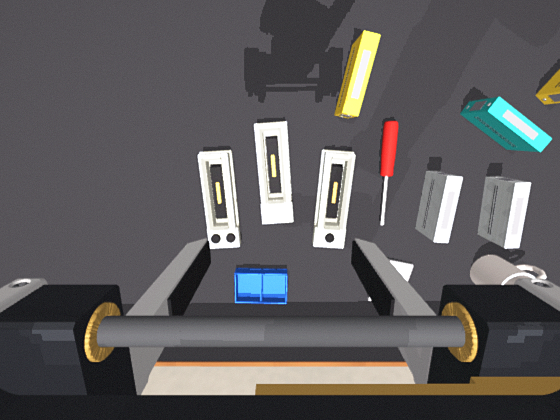

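The wrist view shows the three docks clearly: two-button at (218,198), plain at (273,170), one-button at (335,198). I'll take one enlarged crop from a lower height.

Run:
```python
from h import *
arm.move_linear([560,-215,255],vel=250); arm.sleep(.2); print(arm.read_time())
im=cam("wrist"); np.savez("w2.npz",**im)
S={"plain":(485.5,-222),"one":(535,-106),"two":(536,-330)}
crops=[]
for n,(x,y) in S.items():
    for q in ("dock_%s_seat"%n,):
        for r in pinpoint(q,"wrist"): print(q,np.round(r["position"]),round(r["p"],2))
    for r in silhouettes("dock_"+n,"wrist")[:1]:
        m=r["region"].astype(np.uint8); print(n,m.sum(),r["p"],cv2.minAreaRect(cv2.findNonZero(m)))
    # rectify plane z=46, 3 px/mm ; right=+x, up=+y
    W=np.float32([[x-110,y+40,46],[x+110,y+40,46],[x+110,y-40,46],[x-110,y-40,46]])
    H=cv2.getPerspectiveTransform(np.float32(proj(im,W)),np.float32([[0,0],[660,0],[660,240],[0,240]]))
    c=cv2.warpPerspective(im["pixels"],H,(660,240),flags=cv2.INTER_CUBIC)
    cv2.drawMarker(c,(330,120),(0,0,255),0,14); crops.append(c[20:220])
cv2.imwrite("pics/w2.png",np.vstack(crops))
```

```text
5.525
dock_plain_seat [ 485. -222.    9.] 0.91
plain 6121 0.65 ((275.0947570800781, 140.3785400390625), (143.06533813476562, 44.74150466918945), 86.33221435546875)
dock_one_seat [ 533. -103.   12.] 0.7
one 5958 0.72 ((357.60772705078125, 178.1384735107422), (47.87740707397461, 135.3218994140625), 7.125016689300537)
dock_two_seat [ 537. -325.   13.] 0.85
two 5942 0.86 ((200.64971923828125, 178.87478637695312), (134.97415161132812, 48.83991241455078), 83.78436279296875)
```

View pics/w2.png

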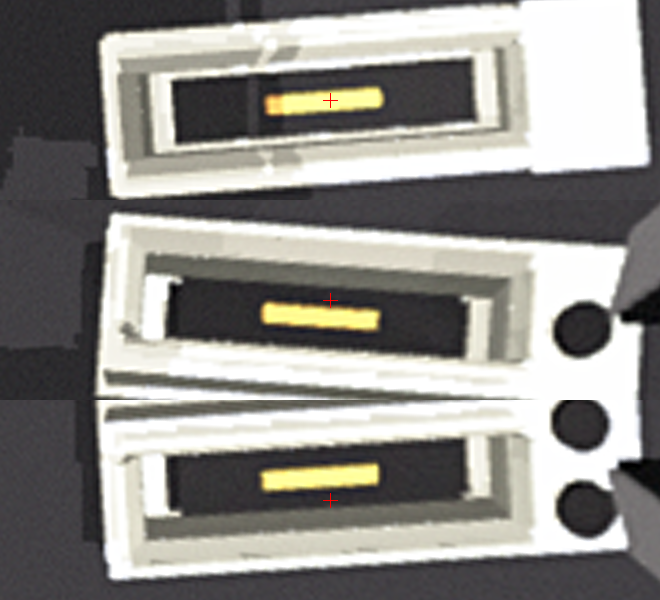

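```bash
cat > dockfit.py <<'E'
from h import *
from scipy.ndimage import map_coordinates
from scipy.optimize import differential_evolution
im={k:v for k,v in np.load("w2.npz").items()}
g=cv2.cvtColor(im["pixels"],cv2.COLOR_BGR2LAB)[...,0].astype(np.float32)
g=cv2.GaussianBlur(g,(0,0),.8)
gx,gy=cv2.Sobel(g,cv2.CV_32F,1,0),cv2.Sobel(g,cv2.CV_32F,0,1)
def score(p):
    s=0
    for L,W,z in((136,39,46),(126,29,34)):
        b=box(*p,L=L,W=W,H=0,z0=z)[[0,2,6,4]]
        for i in range(4):
            a,c=b[i],b[(i+1)%4]; q=proj(im,a+(c-a)*np.linspace(.04,.96,60)[:,None])
            d=q[-1]-q[0]; n=np.array([-d[1],d[0]])/np.hypot(*d)
            v=[map_coordinates(k,[q[:,1],q[:,0]],order=1) for k in(gx,gy)]
            s+=min(abs(np.mean(n[0]*v[0]+n[1]*v[1])),150)*(1 if i%2 else .7)
    return -s
out={};crops=[]
for n,(x,y,w) in {"plain":(484,-221,.08),"one":(534,-105,-.08),"two":(535,-328,.08)}.items():
    r=differential_evolution(score,[(x-7,x+7),(y-7,y+7),(w-.12,w+.12)],seed=1,tol=1e-6)
    out[n]=r.x; print(n,r.x.round(3),r.fun)
    c=im["pixels"].copy(); k=4
    x0,y0=proj(im,[[r.x[0],r.x[1],40]])[0].astype(int)-[32,65]
    c=cv2.resize(c[y0:y0+130,x0:x0+64],None,fx=k,fy=k,interpolation=cv2.INTER_CUBIC)
    for L,W,z,col in((136,39,46,(0,0,255)),(126,29,34,(0,200,0))):
        q=proj(im,box(*r.x,L=L,W=W,H=0,z0=z)[[0,2,6,4]]); cv2.polylines(c,[((q-[x0,y0]+.5)*k).astype(np.int32)],True,col,1)
    crops.append(c)
np.savez("docks.npz",**out); cv2.imwrite("pics/w3.png",np.hstack(crops))
E
python3 dockfit.py
```

```text
plain [ 4.77051e+02 -2.16254e+02  3.00000e-03] -804.1985669329354
one [ 5.28129e+02 -1.03548e+02 -1.20000e-02] -921.2661209305538
two [ 5.28670e+02 -3.30952e+02  1.16000e-01] -925.0060446558838
```

View pics/w3.png

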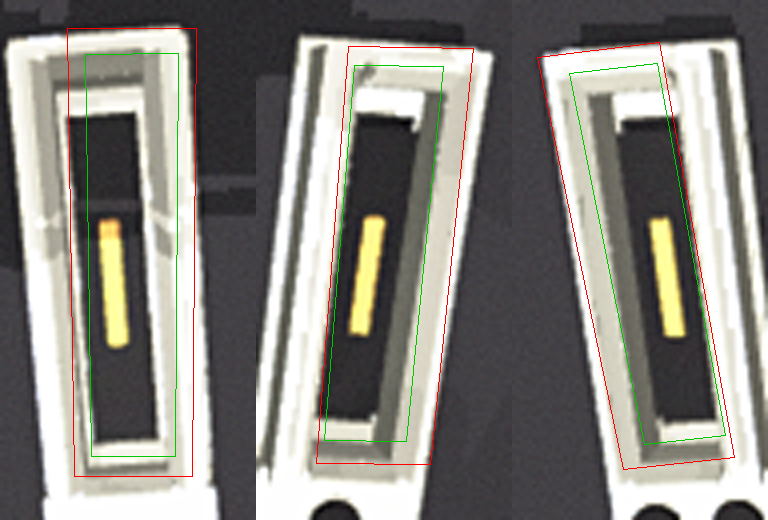

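The automatic edge fit failed: its rectangles hug the outer edges. The gold contact sits centred in the bay, so I'll use that instead, with the black shoe as a cross-check.

```bash
cat > gold.py <<'E'
from h import *
im={k:v for k,v in np.load("w2.npz").items()}
out={};crops=[]
for n,(x,y) in {"plain":(484,-221),"one":(534,-105),"two":(535,-328)}.items():
    def rect(z,k=4):
        W=np.float32([[x-85,y+30,z],[x+85,y+30,z],[x+85,y-30,z],[x-85,y-30,z]])
        H=cv2.getPerspectiveTransform(np.float32(proj(im,W)),np.float32([[0,0],[170*k,0],[170*k,60*k],[0,60*k]]))
        return cv2.warpPerspective(im["pixels"],H,(170*k,60*k),flags=cv2.INTER_CUBIC)
    c=rect(22.5); hsv=cv2.cvtColor(c,cv2.COLOR_BGR2HSV)
    gold=cv2.inRange(hsv,(8,90,60),(40,255,255)); 
    black=cv2.inRange(hsv,(0,0,0),(180,255,80))|gold
    black=cv2.morphologyEx(black,cv2.MORPH_CLOSE,np.ones((7,7)))
    for nm,m in(("gold",gold),("shoe",black)):
        _,lab,st,ce=cv2.connectedComponentsWithStats(m)
        v,u=np.argwhere(gold>0).mean(0).astype(int); l=lab[v,u]
        (cx,cy),(w,h),a=cv2.minAreaRect(np.argwhere(lab==l)[:,::-1].astype(np.float32))
        pts=np.argwhere(lab==l)[:,::-1]*[1,-1.]; e=np.linalg.eigh(np.cov(pts.T))[1][:,1]
        p=pts.mean(0); X=np.array([x-85+(p[0]+.5)/4,y+30-(-p[1]+.5)/4,np.arctan(e[1]/e[0])])
        print(n,nm,X.round(3),np.round([w/4,h/4],1)); out.setdefault(n,[]).append(X)
    P=np.r_[out[n][0][:2],np.mean([o[2] for o in out[n]])]; out[n]=P
    c=rect(46)
    for L,W,col in((136,39,(0,0,255)),):
        q=box(*P,L=L,W=W,H=0)[[0,2,6,4]]; cv2.polylines(c,[np.c_[(q[:,0]-x+85)*4,(y+30-q[:,1])*4].astype(np.int32)],True,col,1)
    crops.append(c[20:-20])
np.savez("docks.npz",**out); cv2.imwrite("pics/w4.png",np.vstack(crops)[:600])
E
python3 gold.py
```

```text
plain gold [ 4.82918e+02 -2.23015e+02  6.80000e-02] [ 8.6 42.8]
plain shoe [ 4.83046e+02 -2.22752e+02  7.50000e-02] [ 22.2 105.9]
one gold [ 5.34712e+02 -1.05198e+02 -6.90000e-02] [42.8  9.1]
one shoe [ 5.33671e+02 -1.05165e+02 -6.70000e-02] [105.8  22.5]
two gold [ 5.35973e+02 -3.29066e+02  6.10000e-02] [ 9.  43.2]
two shoe [ 5.34793e+02 -3.29332e+02  5.80000e-02] [ 21.8 105.5]
```

View pics/w4.png

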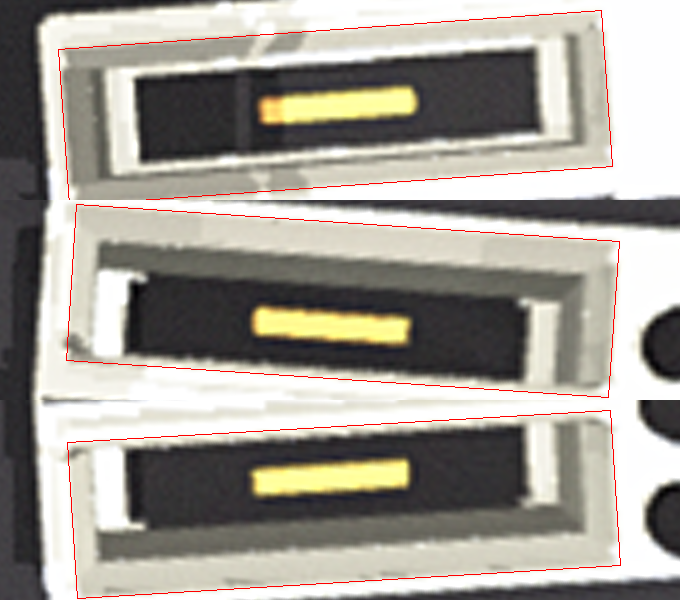

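The bay rectangles now match the rims in all three docks to about 1 mm. Next is picking and weighing the first cartridge.

```bash
cat > pick.py <<'E'
from h import *
def refine(x,y,yaw):
    im=cam("wrist"); u=proj(im,[[x,y,76]])[0].astype(int)
    obs=[(im,s["region"].astype(np.uint8)) for s in silhouettes("cartridge_a","wrist") if s["region"][u[1],u[0]]]
    cv2.imwrite("pics/pick_%d.png"%arm.read_time(),im["pixels"])
    if not obs: print("no sil"); return np.array([x,y,yaw])
    P,s=fit(x,y,obs[:1]); P[2]=(P[2]+np.pi/2)%np.pi-np.pi/2
    print("prior",x,y,round(yaw,3),"wrist",P.round(3),round(s,3))
    return P
def F(): return np.mean([arm.read_contact_force() for _ in range(5)],0)
def pick(x,y,yaw):
    arm.move_gripper(56)
    arm.goto([x+60,y,250],rot(yaw)); arm.sleep(.15)
    P=refine(x,y,yaw)
    if np.hypot(P[0]-x,P[1]-y)<7 and abs(P[2]-yaw)<.12: P=(P+[x,y,yaw])/2
    else: raise SystemExit("disagree")
    o=rot(P[2])
    arm.goto([P[0],P[1],180],o); arm.sleep(.2); f0=F()
    print("hit",arm.move_linear([P[0],P[1],47],vel=150,force_limit=8))
    arm.move_gripper(0); print("opening",arm.read_opening())
    arm.move_linear([P[0],P[1],180],vel=120); arm.sleep(.3); f1=F()
    print("used",P.round(3),"weight",(f0-f1).round(2),"t",arm.read_time())
if __name__=="__main__":
    import sys; pick(*map(float,sys.argv[1:4]))
E
python3 pick.py 558.1 84.8 -0.053
```

```text
prior 558.1 84.8 -0.053 wrist [ 5.55502e+02  8.57750e+01 -5.50000e-02] 0.958
hit False
opening 25.935078419902208
used [ 5.56801e+02  8.52870e+01 -5.40000e-02] weight [-0.74  0.17  0.58] t 11.8667
```

Run:
```python
from h import *
for i in range(8):
    print(np.round(arm.read_contact_force(),2),np.round(arm.read_wrist_torque(),3),arm.read_time()); arm.sleep(.05)
print(arm.read_eef_pos())
cv2.imwrite("pics/s1.png",cam("side")["pixels"])
```

```text
[ 0.66  0.12 -0.97] [-0.03  -0.004  0.057] 11.8667
[ 0.26 -0.11 -1.79] [-0.043  0.001 -0.007] 11.9167
[ 0.05  0.26 -1.09] [-0.     0.031  0.005] 11.9667
[-0.    0.81 -1.44] [ 0.011 -0.026  0.068] 12.0167
[-0.43  0.28 -0.68] [ 0.033 -0.051  0.054] 12.0667
[ 0.56  0.73 -1.22] [0.019 0.036 0.021] 12.1167
[ 0.39  0.39 -2.47] [-0.018 -0.008 -0.018] 12.1667
[-0.31  0.13 -1.31] [ 0.055 -0.024  0.051] 12.2167
[556.83233262  85.29360169 180.04753341]
```

View pics/s1.png

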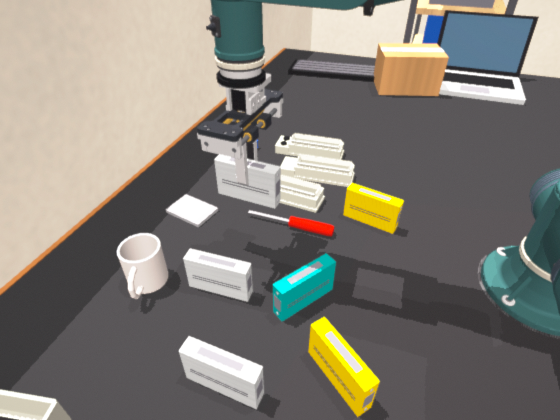

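Eight readings average 1.37 N, so this is the empty cartridge (1.57 N expected; a solid-state one would be at least 2.65 N). The picture shows it held upright at (250,180). Inserting it in the plain dock.

```bash
cat > ins.py <<'E'
from h import *
import sys
def insert(n):
    x,y,w=np.load("docks.npz")[n]; o=rot(w)
    arm.goto([x,y,180],o)
    arm.move_linear([x,y,98],vel=120); arm.sleep(.15)
    h=arm.move_linear([x,y,75],vel=30,force_limit=10)
    print("lip",h,np.round(arm.read_eef_pos(),1),np.round(arm.read_contact_force(),1))
    if h: return
    h=arm.move_linear([x,y,52],vel=12,force_limit=19)
    print("press",h,np.round(arm.read_eef_pos(),1),np.round(arm.read_contact_force(),1),arm.read_opening())
    arm.sleep(.1); print(np.round(arm.read_contact_force(),1),"t",arm.read_time())
if __name__=="__main__": insert(sys.argv[1])
E
python3 ins.py plain
```

```text
lip False [ 483.1 -223.1   75.2] [-0.7 -0.8 -0.1]
press False [ 483.1 -223.1   55.8] [-5.8  4.  15.3] 25.636616878571484
[-5.6  2.9 15.8] t 17.5917
```

```bash
cat > rel.py <<'E'
from h import *
import sys
x,y,w=np.load("docks.npz")[sys.argv[1]]
arm.move_linear([x,y,59.5],vel=40); arm.sleep(.1); print(np.round(arm.read_contact_force(),1),np.round(arm.read_eef_pos(),1))
arm.move_gripper(46); arm.move_linear([x,y,125],vel=120); arm.move_gripper(0)
arm.move_linear([x,y,105],vel=80); arm.sleep(.1)
h=arm.move_linear([x,y,89],vel=20,force_limit=15)
print("top",h,np.round(arm.read_eef_pos(),1),np.round(arm.read_contact_force(),1))
arm.move_linear([x,y,190],vel=150); print("t",arm.read_time())
E
python3 rel.py plain
```

```text
[-0.1 -0.4 -0.4] [ 482.8 -223.    58.9]
top True [ 483.7 -223.7   94.1] [-2.7  1.   9. ]
t 22.1167
```

The empty cartridge is home: its top is at 86 mm under load, so its underside is about 10 mm under the press. Next cartridge, with better averaging on the weight.

```bash
sed -i 's/^def F.*/def F():\n    v=[]\n    for _ in range(12): v.append(arm.read_contact_force()); arm.sleep(.03)\n    return np.mean(v,0)/' pick.py; python3 pick.py 568.2 210 0.044
```

```text
prior 568.2 210.0 0.044 wrist [5.66706e+02 2.10591e+02 3.70000e-02] 0.963
hit False
opening 25.627319312566055
used [5.67453e+02 2.10295e+02 4.10000e-02] weight [0.22 0.26 4.47] t 29.65
```

4.47 N, so this is the hard disk and goes in dock two.

```bash
python3 ins.py two
```

```text
lip False [ 536.1 -329.2   75.2] [-0.1 -0.4 -4. ]
press True [ 536.  -329.1   56.8] [-2.4  1.9  7.7] 25.98540715408164
[-2.7  1.4  6.9] t 35.25
```

```bash
python3 rel.py two && python3 pick.py 477.6 375.3 -0.029
```

```text
[ 1.4 -1.2 -1.6] [ 536.5 -329.5   58.8]
top False [ 536.7 -329.8   92.9] [-2.6  1.7 11.6]
t 39.95
prior 477.6 375.3 -0.029 wrist [ 4.75416e+02  3.76256e+02 -4.20000e-02] 0.962
hit False
opening 25.799684081307213
used [ 4.76508e+02  3.75778e+02 -3.60000e-02] weight [-0.2  -0.07  2.67] t 48.3083
```

```bash
python3 ins.py one && python3 rel.py one
python3 - <<'E'
from h import *
arm.move_linear([500,-150,330],vel=250)
cv2.imwrite("pics/end.png",cam("wrist")["pixels"])
for c in("scene","side"):
    cam(c)
    for q in ("cartridge_a","mug","screwdriver","bare_drive","screw_tray"): print(c,q,[list(np.round(r["position"]).astype(int)) for r in pinpoint(q,c) if r["p"]>.5])
print(arm.read_time(),arm.read_opening())
E
```

```text
lip False [ 534.9 -105.3   75.2] [ 0.2  0.8 -2.4]
press False [ 534.9 -105.2   55.8] [-6.   2.4 14.5] 25.878397307992884
[-6.8  2.4 13.8] t 54.1417
[ 0.3 -0.  -0.1] [ 534.7 -105.2   58.9]
top True [ 535.4 -105.4   93.9] [-2.6  0.8  8.4]
t 58.6583
scene cartridge_a [[np.int64(538), np.int64(-330), np.int64(10)], [np.int64(318), np.int64(302), np.int64(1)], [np.int64(482), np.int64(-220), np.int64(9)], [np.int64(416), np.int64(183), np.int64(2)], [np.int64(335), np.int64(-84), np.int64(-3)], [np.int64(532), np.int64(-103), np.int64(10)]]
scene mug [[np.int64(711), np.int64(235), np.int64(1)]]
scene screwdriver [[np.int64(504), np.int64(-8), np.int64(-1)]]
scene bare_drive [[np.int64(739), np.int64(27), np.int64(-1)]]
scene screw_tray [[np.int64(743), np.int64(-254), np.int64(2)]]
side cartridge_a [[np.int64(538), np.int64(-329), np.int64(12)], [np.int64(320), np.int64(307), np.int64(1)], [np.int64(339), np.int64(-82), np.int64(-5)], [np.int64(540), np.int64(-110), np.int64(12)], [np.int64(410), np.int64(177), np.int64(2)], [np.int64(483), np.int64(-220), np.int64(12)]]
side mug [[np.int64(710), np.int64(233), np.int64(6)]]
side screwdriver [[np.int64(501), np.int64(-8), np.int64(-2)], [np.int64(536), np.int64(-330), np.int64(1)]]
side bare_drive [[np.int64(736), np.int64(29), np.int64(-3)]]
side screw_tray [[np.int64(740), np.int64(-251), np.int64(-1)]]
60.0583 1.022206820854816
```

View pics/end.png

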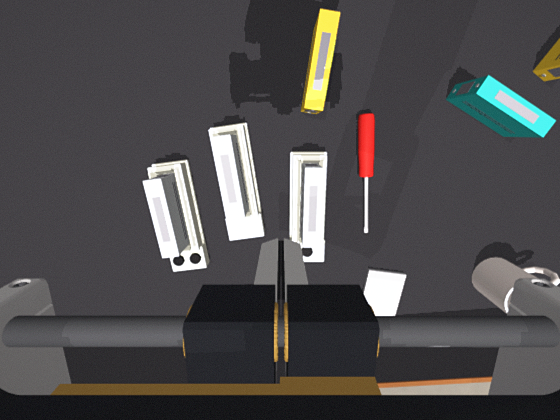

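Everything looks docked. The cartridge in dock two at (160,217) seems to lean, so I'll overlay the predicted upright top faces to check.

Run:
```python
from h import *
im=cam("wrist"); D=np.load("docks.npz"); c=cv2.resize(im["pixels"],None,fx=4,fy=4,interpolation=cv2.INTER_CUBIC)
for n in("plain","one","two"):
    q=proj(im,box(*D[n],H=0,z0=88)[[0,2,6,4]]); cv2.polylines(c,[((q+.5)*4).astype(np.int32)],True,(0,0,255),1)
cv2.imwrite("pics/ov.png",c[480:1080,540:1340])
```

```text
(no output)
```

View pics/ov.png

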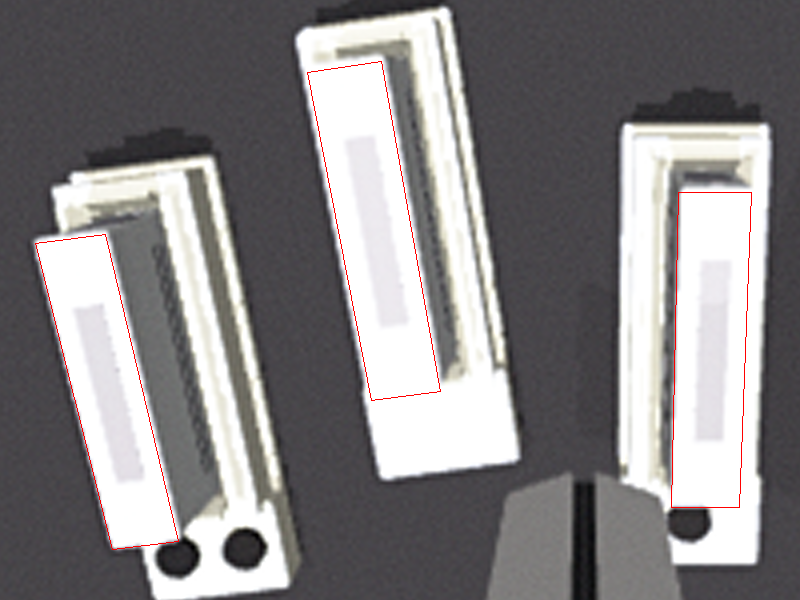

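The predicted upright top faces coincide with all three cartridges, so the lean was only perspective. Handing in.

```bash
python3 -c "
from cell import arm
print(arm.read_contact_force()); arm.hand_in(); print(arm.read_time())"
```

```text
[ 0.08795929 -0.18645258  0.07172396]
the job is handed in; nothing more can be done
the job is handed in; nothing more can be done
```

All three cartridges are pressed home in their docks, and I handed the job in at about 60 s. The hand-in gives no verdict.

| Cartridge picked at (mm) | Weight | Kind | Dock | Underside height while pressed from above |
|---|---|---|---|---|
| (557, 85) | about 1.4 N | empty | plain | about 10 mm |
| (567, 210) | 4.47 N | hard disk | two buttons | about 9 mm |
| (477, 376) | 2.67 N | solid-state | one button | about 10 mm |

**Last checks:**
- **Seating:** the heights fit an unloaded seat of about 12 mm, allowing for the springy shoe face.
- **Upright:** an overlay of the predicted upright top faces matched all three cartridges to about 1 mm.
- **Bystanders:** all four read within about 5 mm of where they started, which is the networks' own error.
- **Gripper:** it is free of everything.

**Checks that failed or disagreed:**
- **Dock fit:** my first automatic fit to the dock edges failed, so I located the bays from the gold contacts instead.
- **First weighing:** the first reading for the empty cartridge was noisy (0.58 N), so I averaged eight more.
- **Press in dock two:** the gripped press stopped early, at about 12 N. The press from above reached only about 16 N and never hit its 15 N limit, so I judged this cartridge home by its height.

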